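Snap the storage box lid shut all round

TASK

The grey lid of the white storage box is on but its rim is not snapped down. Press down with the fingertips on each rim section that stands up until all four sections have clicked shut and lie flush. Only press: do not pick up, tip or shove the box, leave the things round it where they are, and finish clear of everything.

Things in the scene. Friction and masses are not known exactly. Their poses are not given: they have to be found in the camera images.
- snap_box: white plastic box with grey lid, 132 (x) x 182 (y) mm, about 1.3 kg, loose. Origin: centre of underside; x roughly away from the robot (yaw within 0.5 rad), z up. Mid-lid: fixed crown 66 x 116 mm, top 71 mm above the worktop; round it a flat rim 33 mm wide, top at 65 mm. The rim's 33 mm square corners are fixed; between them lie four snap sections hinged along the foot of the crown.
- near (a joint): hinge of the near rim section, along the robot's side of the lid (113 x 33 mm), rad: 0 = snapped shut, flush with the corners; 0.32 = up, outer edge 10 mm higher. Bistable: at first it resists with about 7 N at the press point, clicks shut by itself once below about 0.16, springs back up if let go before that. Always up at the start.
- near_press (a point): press point on top of the near section, middle of its length (three fine ridges), 23 mm from its hinge, 10 mm from its outer edge, on the box's -x side; 65 mm above the worktop when shut, 72 mm when up; moves with the section (its x axis points to the crown, y along the section, z out of the upper face).
- far (a joint): hinge of the far rim section, along the side away from the robot (113 x 33 mm), rad: 0 = snapped shut, flush with the corners; 0.32 = up, outer edge 10 mm higher. Bistable: at first it resists with about 7 N at the press point, clicks shut by itself once below about 0.16, springs back up if let go before that. Always up at the start.
- far_press (a point): press point on top of the far section, middle of its length (three fine ridges), 23 mm from its hinge, 10 mm from its outer edge, on the box's +x side; 65 mm above the worktop when shut, 72 mm when up; moves with the section (its x axis points to the crown, y along the section, z out of the upper face).
- left (a joint): hinge of the left rim section, along the end to the robot's left (63 x 33 mm), rad: 0 = snapped shut, flush with the corners; 0.32 = up, outer edge 10 mm higher. Bistable: at first it resists with about 7 N at the press point, clicks shut by itself once below about 0.16, springs back up if let go before that. At the start it may be up or already shut.
- left_press (a point): press point on top of the left section, middle of its length (three fine ridges), 23 mm from its hinge, 10 mm from its outer edge, on the box's +y side; 65 mm above the worktop when shut, 72 mm when up; moves with the section (its x axis points to the crown, y along the section, z out of the upper face).
- right (a joint): hinge of the right rim section, along the end to the robot's right (63 x 33 mm), rad: 0 = snapped shut, flush with the corners; 0.32 = up, outer edge 10 mm higher. Bistable: at first it resists with about 7 N at the press point, clicks shut by itself once below about 0.16, springs back up if let go before that. At the start it may be up or already shut.
- right_press (a point): press point on top of the right section, middle of its length (three fine ridges), 23 mm from its hinge, 10 mm from its outer edge, on the box's -y side; 65 mm above the worktop when shut, 72 mm when up; moves with the section (its x axis points to the crown, y along the section, z out of the upper face).
- dark_bottle: small dark bottle with a black cap, 42 mm across, 54 mm high, left of the box; origin under its centre; a bystander
- needle_tin: flat olive tin, 68 x 98 x 20 mm, right of the box; origin under its centre; a bystander
- awl: awl with a black handle, 188 mm long, 25 mm thick, lying on the robot's side of the box; origin under its middle; a bystander
- tape_roll: roll of tan tape lying flat, 103 mm across, 25 mm high, beyond the box; origin under its centre; a bystander
Mind the look-alikes: they are no part of the job. There is more than one size of the snap_box; the one meant has the size given above.

How it is judged:
By the outcome, as a careful person would: the job done as asked, in the order asked, and still so for the second after the job is handed in, with the robot touching nothing.
It also fails if it takes over 48 s, if anything falls off the work surface, if the arm or the gripper's body presses on something with over 40 N, if the wrist force passes 120 N, or if a joint passes its speed limit or range.

ROBOT

A 6-joint arm with a two-finger parallel gripper is mounted at the origin on a cart in front of the work surface, level with it; the furniture and walls round the work are solid. World frame = base frame: x ahead of the robot, y to its left, z up, the work surface at z = 0. Lengths are in m, angles in rad, forces in N, time in s.
With the tool pointing down it reaches from about 0.3 to 0.875 m from the base axis. Payload 6.4 kg.
Tool frame: the origin (TCP) lies midway between the tips of the shut fingers; the grasp point (between the pads) lies 19 mm behind it (grasp_offset is the distance from the TCP to the grasp point, in m); z points along the fingers, y is the line along which they close (so a half turn about z gives the same grasp; the last joint's range is limited). The gripper opens to 85 mm and grips with 20 to 120 N. Pads are 22 mm wide; open, the fingers measure 114 mm over their backs; the gripper's body (76 mm by 85 mm) begins 54 mm behind the grasp point. The pads swing forward as they close: fully open they stand 13 mm farther back than shut.
Start: joints at [-0.206, 0.181, 1.607, -0, 1.354, -0.206], TCP at [0.575, 0, 0.231] pointing down, gripper open.
Joint ranges: [-2.99, 2.99], [-0.89, 2.07], [0.3, 2.58], [-1.14, 4.28], [0, 2.63], [-3.12, 3.12]. Speed limits (rad/s): [2.57, 2.57, 3.01, 3.14, 3.14, 3.14].

INTERFACE

Orientations are given as a unit quaternion [w, x, y, z].
In Python, from bench import * gives the robot as it stands. The module is installed in compiled form; this text tells all that it offers.
- The arm moves only by the tool servo_tool, never from a script. Its argument "commands" is text: rows parted by semicolons, each of 7 numbers parted by spaces: the turn, a rotation vector about the tool's x, y, z in rad, then the shift along the tool's x, y, z in mm, then the opening, from 0 (shut) to 1 (fully open). In form: wx wy wz dx dy dz claw; .... A call has 1 to 5 rows; each row shifts and turns the commanded pose from where the row before left it, along the tool's axes as they then stand; what a row does not reach is not made up. A row lasts 1/8 s, in which the tool goes at most 62.5 mm and 10.7 degrees, less where a joint would pass 70% of its speed; a pose out of reach is approached as far as the arm can. A call with a gripper value outside its range is refused whole. The fingers move at their own pace and stop on an object; the grip force is fixed at half the most. Time passes only in rows, so rows that do not move let the fingers close. It gives the time, the measured TCP pose, the force, the opening and the grip force at its end, in the units of the state.
- get_obs(): the state, without advancing time (a new reading comes with each control period).
- camera(name): name is "scene" or "side" or "wrist"; returns the picture (400x640x3 uint8, blue, green, red); there is no depth.
- calibration(name): a dict with "fx", "fy", "cx", "cy" (pixels), "k1" (the pictures are not rectified: a ray, as slopes to the right and down, at radius r is drawn at 1 + k1 r^2 times it, then the intrinsics apply), "R" (3x3) and "t" (3): a world point X has camera coordinates R X + t. Camera axes: x right, y down, z forward; pixel columns grow to the right and rows downward; lengths in m; the calibration is good to about 2 mm. A picture is of the moment at which its call begins: read the wrist's pose just before it. calibration takes no time and is no camera call; for the wrist camera it gives the pose at the moment of the call.
- hand_in(): hands the job in; it is judged then, once.
The state is a dict: "time_s": time; "q": joint angles; "dq": joint speeds; "joint_efforts": joint torques, N m; "eef_pos": TCP position; "eef_rot": TCP orientation; "wrist_force": force on the tool from outside, world axes, zero at the start; "torque": the same for the moment, N m; "opening": opening from 0.0 (shut) to 1.0 (fully open); "grasp_force": force on a finger pad.
Only numpy, scipy, OpenCV 4.12 (cv2) and the standard library are available. Lean on these libraries where they do the work, as an engineer would, in place of code of your own. Each camera call takes 0.05 s, during which the arm holds its last target. There are 200 camera calls.

## Working session

There is one attempt and no reset: what is moved stays moved. The work goes in short steps, Python scripts to look and compute and a tool call to move; the robot and the scene stay as the last step left them, time stands still between calls to the robot, and variables do not carry over. Pictures are saved under pics/ and viewed, at most 10 in all, crops included, and the job is handed in when it is done.

Besides the shell and the picture viewer there is one more tool, called after "Call:" as a command line: name --argument value ..., lists and objects as JSON in quotes. servo_tool: Moves the arm, as the interface text tells. Its arguments: {"type":"object","properties":{"commands":{"type":"string"}},"required":["commands"]}

```bash
mkdir -p pics; python3 - <<'E'
from bench import *
import cv2,numpy as np
o=get_obs();print(o)
for n in("scene","side","wrist"):
    c=calibration(n);print(n,c)
    cv2.imwrite(f"pics/{n}0.png",camera(n))
E
```

```text
{'time_s': 0.0, 'q': array([-2.06294204e-01,  1.81521107e-01,  1.60805309e+00, -3.47160798e-05,
        1.35378869e+00, -2.06308412e-01]), 'dq': array([-1.26373045e-03, -9.96745193e-04,  3.54321547e-05, -1.00265644e-03,
        4.69780307e-04,  6.83475791e-04]), 'joint_efforts': array([ 3.41415571e-04, -4.44869328e+01, -3.51340663e+01, -2.51131587e-04,
        9.11703974e-03,  3.43231875e-05]), 'eef_pos': array([5.74427658e-01, 1.29567028e-04, 2.30373578e-01]), 'eef_rot': array([-7.31528357e-04,  7.07098828e-01,  7.07114180e-01, -4.98579666e-04]), 'wrist_force': array([-0.14621335,  0.14940213, -0.07907436]), 'torque': array([0.04794843, 0.00038934, 0.00802409]), 'grasp_force': 0.0, 'opening': 1.002150160200101}
scene {'fx': 495.56815877255485, 'fy': 495.56815877255485, 'cx': 321.83992597053714, 'cy': 205.83841410320719, 'k1': -0.045762583550926224, 'R': array([[-0.90590719, -0.42345139,  0.00459168],
       [-0.20108566,  0.4205979 , -0.88468184],
       [ 0.37268851, -0.80236296, -0.46617266]]), 't': array([0.54674171, 0.13116059, 0.96812902])}
side {'fx': 475.69982145809485, 'fy': 475.69982145809485, 'cx': 315.27791238543995, 'cy': 199.77376657993287, 'k1': 0.0397841819161255, 'R': array([[ 0.99842807, -0.0492391 , -0.02677497],
       [-0.04650833, -0.46124201, -0.88605462],
       [ 0.03127879,  0.88590706, -0.462807  ]]), 't': array([-0.54988075,  0.11856859,  1.16454047])}
wrist {'fx': 276.52096227304264, 'fy': 276.52096227304264, 'cx': 313.7980737946232, 'cy': 199.16866884604585, 'k1': -0.012081769900255343, 'R': array([[ 9.99998219e-01, -5.75988862e-04, -1.79701414e-03],
       [ 1.93549720e-05, -9.49098062e-01,  3.14980744e-01],
       [-1.88696804e-03, -3.14980218e-01, -9.49096361e-01]]), 't': array([-0.57285102, -0.04021957,  0.38007799])}
```

View pics/scene0.png

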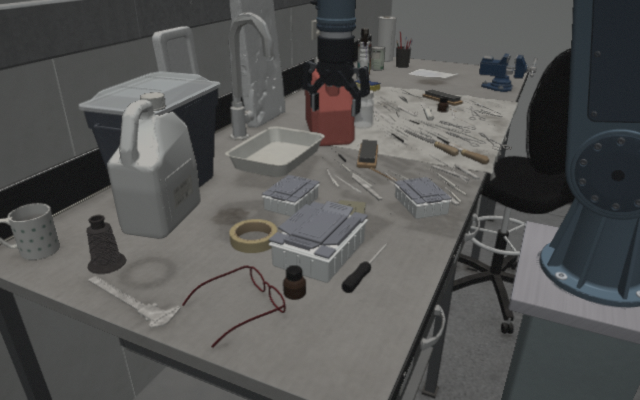

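View pics/wrist0.png

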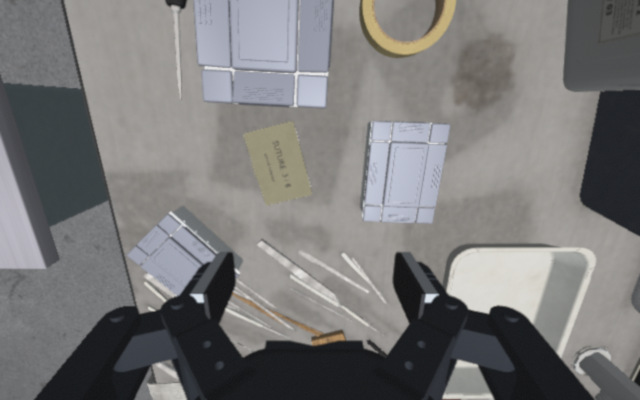

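View pics/side0.png

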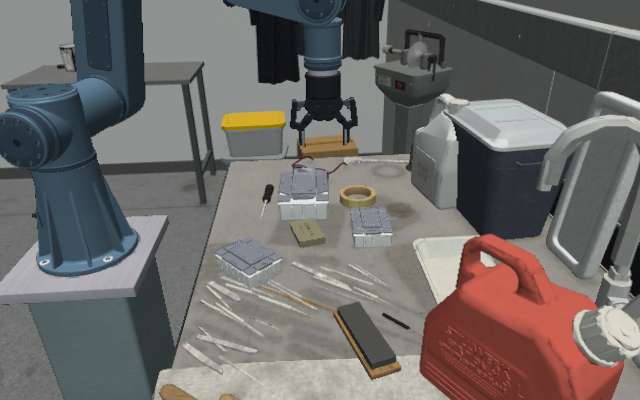

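The target is the larger box: wrist view about (265,50), scene view (320,238), to the robot's left. The bottle, awl, tin and tape surround it, and two smaller look-alikes are nearer the middle. I'll move the wrist over it and shut the fingers.

Call:
servo_tool --commands "0 0 0 40 -15 0 0; 0 0 0 40 -15 0 0; 0 0 0 40 -15 0 0; 0 0 0 40 -15 0 0; 0 0 0 0 0 0 0"

```text
time_s: 0.78
eef_pos: [0.5137, 0.1624, 0.2311]
eef_rot: [-0.0, 0.706, 0.708, -0.0]
wrist_force: [0.1, -0.5, 0.3]
opening: 0.001
grasp_force: 0.0
```

```bash
python3 - <<'E'
from bench import *
import cv2,numpy as np,pickle
o=get_obs();c=calibration("wrist");im=camera("wrist")
print(o['time_s'],o['eef_pos'],o['opening'])
cv2.imwrite("pics/w1.png",im);pickle.dump((c,o),open("w1.pkl","wb"))
s=camera("scene");cv2.imwrite("pics/s1.png",s)
cv2.imwrite("pics/s1c.png",cv2.resize(s[180:290,220:400],None,fx=4,fy=4,interpolation=cv2.INTER_CUBIC))
E
```

```text
0.775 [0.5136672  0.16238516 0.2310548 ] 0.0010189555734753854
```

View pics/w1.png

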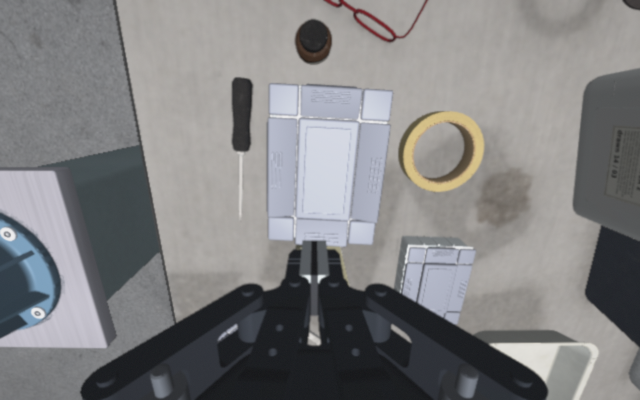

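View pics/s1c.png

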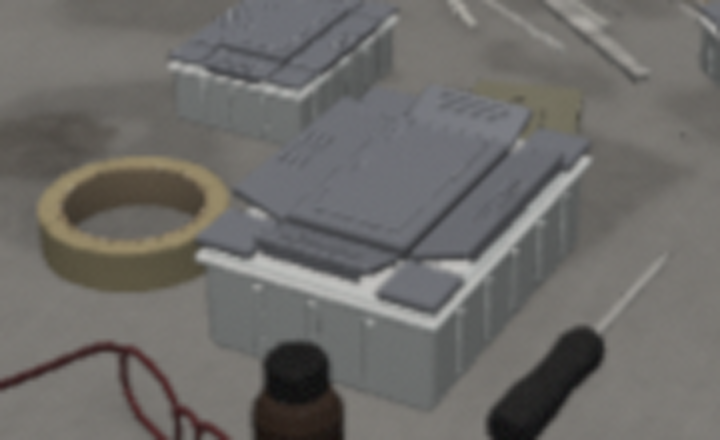

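The wrist view shows the lid corners near (269,84), (393,90), (373,244), (269,244). In the scene crop the right, near and far sections look raised, and the left one looks raised too. Next I'll measure the lid pose from the mask, and check heights with the scene view.

```bash
cat > h.py <<'E'
import numpy as np,cv2
def rays(c,px):
    K=np.array([[c['fx'],0,c['cx']],[0,c['fy'],c['cy']],[0,0,1]])
    n=cv2.undistortPoints(np.float64(px).reshape(-1,1,2),K,np.array([c['k1'],0,0,0.])).reshape(-1,2)
    d=np.c_[n,np.ones(len(n))]@c['R'];return -c['R'].T@c['t'],d
def plane(c,px,z):
    C,d=rays(c,px);return (C+d*((z-C[2])/d[:,2:]))
def tri(c1,p1,c2,p2):
    A=[];out=[]
    (C1,d1),(C2,d2)=rays(c1,p1),rays(c2,p2)
    for a,b in zip(d1,d2):
        s=np.linalg.lstsq(np.c_[a,-b],C2-C1,rcond=None)[0]
        q1=C1+a*s[0];q2=C2+b*s[1];out.append(np.r_[(q1+q2)/2,np.linalg.norm(q1-q2)])
    return np.array(out)
E
python3 - <<'E'
from h import *
import pickle
from bench import calibration
c,o=pickle.load(open("w1.pkl","rb"));im=cv2.imread("pics/w1.png")
b,g,r=[im[...,i].astype(int) for i in range(3)]
m=((b-r>12)&(b>120)).astype(np.uint8)
m[:75]=0;m[246:]=0;m[:,:262]=0;m[:,400:]=0
m=cv2.morphologyEx(m,cv2.MORPH_OPEN,np.ones((3,3)))
# fixed corner squares at z=.065 : per-row/col extremes in corners
ct=max(cv2.findContours(m,0,1)[0],key=cv2.contourArea)[:,0]
cor=[]
for sx,sy in((-1,-1),(1,-1),(1,1),(-1,1)):
    cor.append(ct[np.argmax(ct@[sx,sy])])
print(np.array(cor).tolist())
P=plane(c,cor,.065);print(P.round(4))
print("sides",[np.linalg.norm(P[i]-P[i-1]).round(4) for i in range(4)],"centre",P.mean(0))
cr=plane(c,[(301,120),(357,122),(352,218),(299,217)],.071);print("crown",cr.round(4),cr.mean(0))
e=(P[1]+P[0]-P[2]-P[3]);print("yaw",np.arctan2(e[1],e[0])-np.pi/2)
cv2.imwrite("pics/w1c.png",cv2.resize(im[75:255,255:405],None,fx=3.3,fy=3.3,interpolation=cv2.INTER_CUBIC))
# project the corners into scene for check, and project scene picks
s=calibration("scene")
def pr(c,X):
    x=X@c['R'].T+c['t'];n=x[:,:2]/x[:,2:];n=n*(1+c['k1']*(n**2).sum(1,keepdims=True));return n*c['fx']+[c['cx'],c['cy']]
print("scene",pr(s,P).round(1).tolist(), "crop", ((pr(s,P)-[220,180])*4).round().tolist())
im2=cv2.resize(cv2.imread("pics/s1.png")[180:290,220:400],None,fx=4,fy=4)
E
```

```text
[[301, 118], [389, 125], [371, 243], [296, 243]]
[[0.4983 0.2328 0.065 ]
 [0.5932 0.2259 0.065 ]
 [0.5834 0.0843 0.065 ]
 [0.4905 0.084  0.065 ]]
sides [np.float64(0.149), np.float64(0.0951), np.float64(0.1419), np.float64(0.0929)] centre [0.54133619 0.156749   0.065     ]
crown [[0.4986 0.231  0.071 ]
 [0.5576 0.2291 0.071 ]
 [0.5574 0.1201 0.071 ]
 [0.495  0.1211 0.071 ]] [0.5271254  0.17533181 0.071     ]
yaw -0.060711815640963174
scene [[320.3, 243.6], [278.3, 230.9], [314.0, 202.1], [353.4, 210.7]] crop [[401.0, 254.0], [233.0, 203.0], [376.0, 88.0], [534.0, 123.0]]
```

View pics/w1c.png

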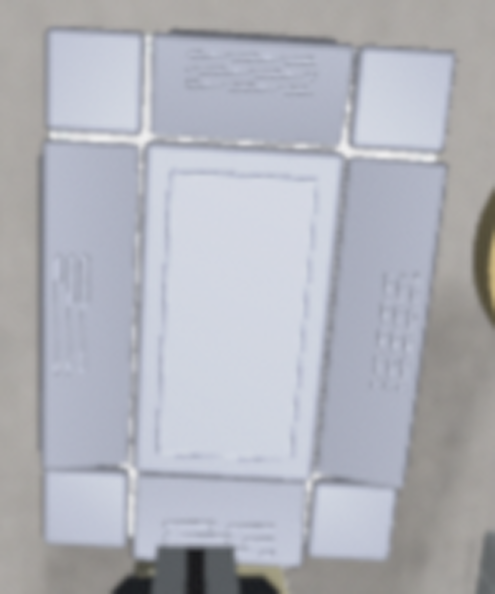

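The crop shows the four corner squares clearly (outer points about (48,28), (453,48), (389,558), (44,543) in the crop). All four sections are darker or tilted, including left, which overhangs with a dark edge.

```bash
python3 - <<'E'
from h import *
import pickle
from bench import calibration
c,o=pickle.load(open("w1.pkl","rb"));s=calibration("scene")
f=lambda L:np.array(L)/3.3+[255,75]-.35
out=f([(48,28),(453,48),(389,558),(44,543)])
P=plane(c,out,.065);print(P.round(4),"centre",P.mean(0))
print("sides",[np.linalg.norm(P[i]-P[i-1]).round(4) for i in range(4)])
M=np.array([[-66,91],[66,91],[66,-91],[-66,-91]])/1000.
A=P[:,:2]-P[:,:2].mean(0);H=M.T@A;yaw=np.arctan2(H[0,1]-H[1,0],H[0,0]+H[1,1]);print("yaw",yaw)
Rz=np.array([[np.cos(yaw),-np.sin(yaw)],[np.sin(yaw),np.cos(yaw)]])
ctr=P[:,:2].mean(0);print("res mm",((M@Rz.T+ctr-P[:,:2])*1e3).round(1).tolist())
cr=plane(c,f([(150,142),(344,154),(305,478),(137,472)]),.071);print("crown c",cr.mean(0))
# height check with scene: near-left, near-right lid corners, plus far-left
sp=np.array([(438,308),(590,148),(197,243)])/4+[220,180]-.4
print("tri",tri(c,out[[0,3,1]],s,sp).round(4))
for n,p in dict(near=(-56,0),far=(56,0),left=(0,81),right=(0,-81)).items():
    X=Rz@(np.array(p)/1000)+ctr;e=X-o['eef_pos'][:2]
    print(n,X.round(4),"tool dx(y) dy(x) mm",(e[::-1]*1000).round(1))
E
```

```text
[[0.4659 0.2673 0.065 ]
 [0.5931 0.262  0.065 ]
 [0.5854 0.0833 0.065 ]
 [0.456  0.0891 0.065 ]] centre [0.52507155 0.17541929 0.065     ]
sides [np.float64(0.1785), np.float64(0.1273), np.float64(0.1788), np.float64(0.1295)]
yaw -0.047249865711964434
res mm [[-2.4, 2.1], [2.2, 1.2], [1.3, -1.9], [-1.1, -1.4]]
crown c [0.52511914 0.17539364 0.071     ]
tri [[4.653e-01 2.670e-01 6.550e-02 1.400e-03]
 [4.565e-01 8.830e-02 6.150e-02 2.700e-03]
 [5.936e-01 2.621e-01 6.310e-02 1.000e-04]]
near [0.4691 0.1781] tool dx(y) dy(x) mm [ 15.7 -44.5]
far [0.581  0.1728] tool dx(y) dy(x) mm [10.4 67.3]
left [0.5289 0.2563] tool dx(y) dy(x) mm [93.9 15.2]
right [0.5212 0.0945] tool dx(y) dy(x) mm [-67.9   7.6]
```

Centre (0.525, 0.175), yaw −0.05, lid height confirmed at about 65 mm. Starting with the near section.

Call:
servo_tool --commands "0 0 0 8 -22 20 0; 0 0 0 8 -22 40 0; 0 0 0 0 0 50 0; 0 0 0 0 0 30 0; 0 0 0 0 0 0 0"

```text
time_s: 1.5
eef_pos: [0.4693, 0.1747, 0.089]
eef_rot: [-0.002, 0.708, 0.707, -0.002]
wrist_force: [0.9, 0.5, 0.4]
opening: -0.001
grasp_force: 0.0
```

Call:
servo_tool --commands "0 0 0 0 0 10 0; 0 0 0 0 0 4 0; 0 0 0 0 0 4 0; 0 0 0 0 0 4 0; 0 0 0 0 0 0 0"

```text
time_s: 2.12
eef_pos: [0.4713, 0.1761, 0.0696]
eef_rot: [0.0, 0.707, 0.707, 0.0]
wrist_force: [-0.4, 0.0, -0.0]
opening: 0.001
grasp_force: 0.0
```

Call:
servo_tool --commands "0 0 0 0 0 1.5 0; 0 0 0 0 0 1.5 0; 0 0 0 0 0 0 0"

```text
time_s: 2.5
eef_pos: [0.4709, 0.176, 0.0661]
eef_rot: [-0.0, 0.707, 0.707, -0.0]
wrist_force: [-0.2, 0.6, 0.5]
opening: 0.002
grasp_force: 0.0
```

Call:
servo_tool --commands "0 0 0 0 0 1 0; 0 0 0 0 0 1 0; 0 0 0 0 0 0 0"

```text
time_s: 2.88
eef_pos: [0.4711, 0.1761, 0.065]
eef_rot: [0.0, 0.707, 0.707, -0.0]
wrist_force: [-2.8, -1.5, 7.5]
opening: 0.001
grasp_force: 3.8
```

```bash
python3 - <<'E'
from bench import *
import cv2
s=camera("scene")
cv2.imwrite("pics/s2c.png",cv2.resize(s[180:290,220:400],None,fx=4,fy=4,interpolation=cv2.INTER_CUBIC))
E
```

```text
(no output)
```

View pics/s2c.png

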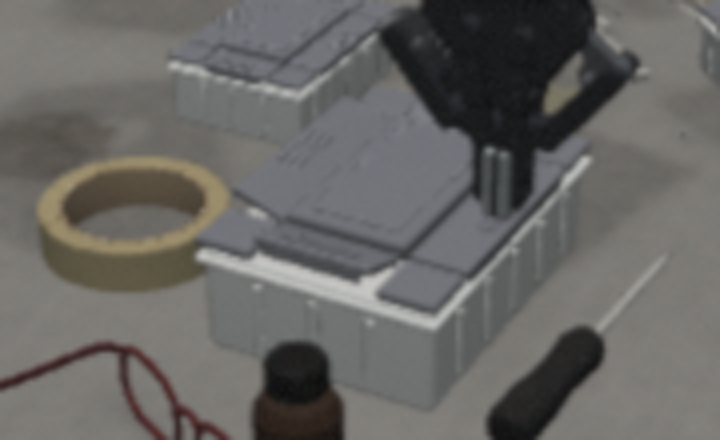

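Near is down and flush (crop, section at about (460,220) level with its corners). Contact is at z = 0.065. Next is left.

Call:
servo_tool --commands "0 0 0 0 0 -26 0; 0 0 0 27 19 0 0; 0 0 0 27 20 0 0; 0 0 0 26 19 0 0; 0 0 0 0 0 8 0"

```text
time_s: 3.55
eef_pos: [0.5306, 0.2575, 0.0828]
eef_rot: [0.001, 0.707, 0.708, 0.001]
wrist_force: [-0.3, -0.2, -0.7]
opening: -0.002
grasp_force: 0.0
```

Call:
servo_tool --commands "0 0 0 0 0 4 0; 0 0 0 0 0 4 0; 0 0 0 0 0 4 0; 0 0 0 0 0 4 0; 0 0 0 0 0 1 0"

```text
time_s: 4.18
eef_pos: [0.5286, 0.2554, 0.065]
eef_rot: [-0.0, 0.707, 0.707, -0.001]
wrist_force: [-3.0, -1.4, 5.5]
opening: 0.0
grasp_force: 3.1
```

Call:
servo_tool --commands "0 0 0 0 0 0.8 0; 0 0 0 0 0 0 0"

```text
time_s: 4.42
eef_pos: [0.5286, 0.2554, 0.065]
eef_rot: [-0.0, 0.707, 0.707, -0.001]
wrist_force: [-4.5, -2.8, 6.5]
opening: 0.004
grasp_force: 3.6
```

Call:
servo_tool --commands "0 0 0 0 0 -26 0; 0 0 0 -28 17 0 0; 0 0 0 -28 18 0 0; 0 0 0 -27 17 0 0; 0 0 0 0 0 8 0"

```text
time_s: 5.05
eef_pos: [0.5829, 0.1709, 0.083]
eef_rot: [0.001, 0.708, 0.706, 0.001]
wrist_force: [0.2, -0.4, -0.5]
opening: -0.004
grasp_force: 0.0
```

Call:
servo_tool --commands "0 0 0 0 0 4 0; 0 0 0 0 0 4 0; 0 0 0 0 0 4 0; 0 0 0 0 0 4 0; 0 0 0 0 0 1.5 0"

```text
time_s: 5.68
eef_pos: [0.5806, 0.1737, 0.065]
eef_rot: [-0.0, 0.707, 0.707, -0.0]
wrist_force: [-4.6, 0.1, 10.8]
opening: -0.001
grasp_force: 5.4
```

Call:
servo_tool --commands "0 0 0 0 0 0.5 0; 0 0 0 0 0 0 0"

```text
time_s: 5.92
eef_pos: [0.5806, 0.1737, 0.065]
eef_rot: [-0.0, 0.707, 0.707, -0.0]
wrist_force: [-3.7, 0.0, 7.6]
opening: -0.002
grasp_force: 3.4
```

Now right: (0.521, 0.0945).

Call:
servo_tool --commands "0 0 0 0 0 -26 0; 0 0 0 -27 -20 0 0; 0 0 0 -26 -20 0 0; 0 0 0 -26 -19 0 0; 0 0 0 0 0 8 0"

```text
time_s: 6.55
eef_pos: [0.5212, 0.0932, 0.0825]
eef_rot: [-0.0, 0.708, 0.707, -0.0]
wrist_force: [0.8, 1.1, -0.6]
opening: 0.0
grasp_force: 0.0
```

Call:
servo_tool --commands "0 0 0 0 0 4 0; 0 0 0 0 0 4 0; 0 0 0 0 0 4 0; 0 0 0 0 0 4 0; 0 0 0 0 0 1.5 0"

```text
time_s: 7.18
eef_pos: [0.5222, 0.0946, 0.065]
eef_rot: [-0.0, 0.707, 0.707, 0.0]
wrist_force: [-3.9, 0.7, 12.6]
opening: -0.001
grasp_force: 5.9
```

Call:
servo_tool --commands "0 0 0 0 0 0.5 0; 0 0 0 0 0 0 0"

```text
time_s: 7.42
eef_pos: [0.5221, 0.0945, 0.065]
eef_rot: [-0.0, 0.707, 0.707, 0.0]
wrist_force: [-2.9, 1.4, 7.2]
opening: 0.0
grasp_force: 3.7
```

Call:
servo_tool --commands "0 0 0 0 0 -30 0; 0 0 0 -15 0 -50 0; 0 0 0 -40 0 -50 0; 0 0 0 -40 0 -40 0; 0 0 0 0 0 0 0"

```text
time_s: 8.05
eef_pos: [0.5245, -0.0024, 0.2372]
eef_rot: [0.003, 0.708, 0.706, 0.002]
wrist_force: [0.1, 1.6, -0.9]
opening: 0.0
grasp_force: 0.0
```

```bash
python3 - <<'E'
from bench import *
import cv2,numpy as np
o=get_obs();print(o['time_s'],o['eef_pos'],o['wrist_force'])
w=camera("wrist");s=camera("scene");d=camera("side")
a=cv2.resize(s[180:290,220:400],(720,440),interpolation=cv2.INTER_CUBIC)
b=cv2.resize(w[0:250,200:450],(300,300));e=cv2.resize(d[155:235,260:370],(412,300),interpolation=cv2.INTER_CUBIC)
cv2.imwrite("pics/fin.png",np.vstack([cv2.resize(a,(491,300)),]) if 0 else np.vstack([np.hstack([cv2.resize(a,(491,300)),b]),np.hstack([e,np.zeros((300,379,3),np.uint8)])]))
E
```

```text
8.05 [ 0.52450038 -0.00243945  0.23716336] [ 0.06005519  1.59275841 -0.9331689 ]
```

View pics/fin.png

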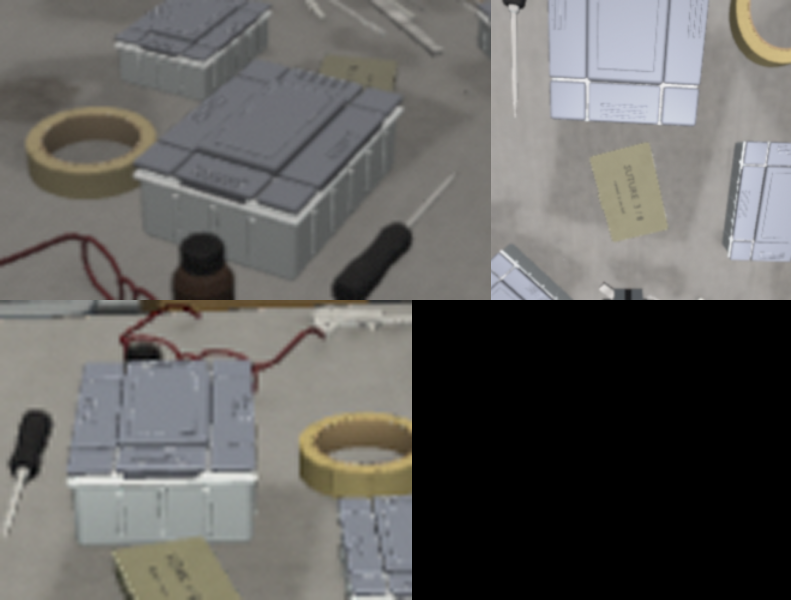

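The composite shows all four sections level with the corner squares and the neighbouring things in place. The dark strip on the left and right ends is a latch tab, and the fingertips measured 65.0 mm on all four sections.

```bash
python3 -c "
from bench import *
print(hand_in())"
```

```text
the job is handed in; nothing more can be done
None
```

All four rim sections are pressed shut and measured flush at 65 mm, nothing round the box looks disturbed, the arm is clear, and the job was handed in after about 8 s of robot time.

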